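# Clear the jeweller's bench

### The arm

A 6-joint arm with a two-finger parallel gripper is mounted at the origin on the work surface. World frame = base frame: x ahead of the robot, y to its left, z up, the work surface at z = 0. Lengths are in m, angles in rad, forces in N, time in s.
With the tool pointing down it reaches from about 0.25 to 0.725 m from the base axis. Payload 4 kg.
Tool frame: the origin (TCP) lies midway between the tips of the shut fingers; the grasp point (between the pads) lies 19 mm behind it; z points along the fingers, y is the line along which they close (so a half turn about z gives the same grasp; the last joint's range is limited). The gripper opens to 85 mm and grips with 20 to 120 N. Pads are 22 mm wide; open, the fingers measure 114 mm over their backs; the gripper's body (76 mm by 85 mm) begins 54 mm behind the grasp point. The pads swing forward as they close: fully open they stand 13 mm farther back than shut.
Start: joints at [1.251, 0.241, 0.005, 1.335, 0, 1.571], TCP at [0.157, 0.475, 0.207] pointing down, gripper open.
Joint ranges: [-2.72, 2.72], [-1.05, 1.87], [-1.09, 1.28], [-1.99, 2.15], [-1.42, 1.44], [-3.14, 3.14]. Speed limits (rad/s): [2.79, 2.79, 3.14, 3.14, 3.14, 3.14].

### API

Orientations are given as a unit quaternion [x, y, z, w].
In Python, from workcell import bot gives the robot as it stands. The module is installed in compiled form; this text tells all that it offers.
- The arm moves only by the tool jog_arm, never from a script. Its argument "deltas" is a list of rows, each an object with "fingers": the opening, from 0 (shut) to 1 (fully open); "delta_pos": the shift along the tool's x, y, z normalised to -1 to 1, where 1 is 300 mm, a list of three; "yaw": the turn about the tool's z normalised to -1 to 1, where 1 is pi/4 rad. A call has 1 to 12 rows; each row is the pose to reach, as a shift and turn from the pose commanded when the call began, along the tool's axes at that moment; what a row does not reach only later rows make up. A row lasts 1/10 s, in which the tool goes at most 50 mm and 8.59 degrees, less where a joint would pass 70% of its speed; a pose out of reach is approached as far as the arm can. A call with a number of a shift or a turn outside -1 to 1 is refused whole. A call with a gripper value outside its range is refused whole. The fingers move at their own pace and stop on an object; the grip force is fixed at half the most. Time passes only in rows, so rows that repeat a pose let the fingers close. It gives the time, the measured TCP pose, the force, the opening and the grip force at its end, in the units of the state.
- bot.get_obs(): the state, without advancing time (a new reading comes with each control period).
- bot.camera(name): name is "scene" or "side" or "wrist"; returns a dict with "image" (384x512x3 uint8, red, green, blue), "range_z" (384x512 float32, m along the optical axis (not along the pixel's ray), 0 where there is no reading), "fx", "fy", "cx", "cy" (pixels), "rvec" (rotation vector, rad) and "tvec" (3), from world to camera coordinates, as OpenCV has them. Camera axes: x right, y down, z forward; pixel columns grow to the right and rows downward; lengths in m; the calibration is good to about 2 mm. A picture is of the moment at which its call begins.
- bot.job_done(): hands the job in; it is judged then, once.
The state is a dict: "clock": time; "joint_pos": joint angles; "joint_vel": joint speeds; "tau": joint torques, N m; "eef_pos": TCP position; "tool_rot": TCP orientation; "ft_force": force on the tool from outside, world axes, zero at the start; "ft_torque": the same for the moment, N m; "grip_width": finger opening in m; "grasp_force": force on a finger pad.
Only numpy, scipy, OpenCV 4.12 (cv2) and the standard library are available. Lean on these libraries where they do the work, as an engineer would, in place of code of your own. Each camera call takes 0.05 s, during which the arm holds its last target. There are 200 camera calls.

### The job

Clear the jeweller's bench: lay the orange-handled file inside the wooden tool tray, put both brass offcuts in the white scrap tray, and slide the green circle template, plate first, all the way into the slot of the dark wooden holder until it is home. Leave the bottle, the jar and the saw where they are.

Things in the scene. Friction and masses are not known exactly. Their poses are not given: they have to be found in the camera images.
- tool_tray: Pale wooden tool tray, open tray 200 x 140 x 40 mm high outside, walls and floor 6 mm thick, fixed to the bench. Origin: centre of its underside; x along the 200 mm side, z up. It may be on the robot's left or right.
- scrap_tin: White plastic scrap tray, open tray 200 x 140 x 40 mm high outside, walls and floor 6 mm thick, fixed to the bench. Origin: centre of its underside; x along the 200 mm side, z up. It may be on the robot's left or right, across from the tool tray.
- rack: Dark wooden template holder with two steel top rails, fixed to the bench, 102 mm long, 84 wide, 32 high. Origin: on the bench under the centre of the slot's mouth; x points level into the slot (away from the robot), z up. The slot is 60 mm wide (y -30 to 30), 9 mm high (floor at z 12, underside of rails at z 21) and 90 mm deep (x 0 to a wooden stop at x 90). It is open above between the rails.
- rack_stop (a point): Centre of the slot's inner end at floor height (x 90, z 12 mm in the holder's frame). The rails (tops at z 29) cover 14 mm along each side of the slot. In front of the mouth, from x -18 to 0, steel guides flare it: cheeks open it to about 80 mm wide, and a ramp rises from z 4 to z 12; no flare above.
- template: Green plate 105 (x) x 56 (y) x 6 mm thick with dark circles; behind it a black grip block 35 (x) x 24 (y) x 14 mm high, x -87.5 to -52.5, underside level with the plate's. 70 g. Lies flat on the bench, grip roughly towards the robot. Origin: centre of the plate's underside; x from grip to plate, z up. When home it lies on the slot floor, front on the stop, with 15 mm of plate and the grip outside.
- template_front (a point): Middle of the plate's front edge, at half thickness (x 52.5 mm, z 3 mm in the template's frame).
- template_grip (a point): Centre of the black grip block (x -70 mm, z 7 mm in the template's frame); pinch it along the template's y, 24 mm wide.
- file: Small hand file lying flat, 140 mm long: square orange plastic handle 70 x 15 x 15 mm, then a dark steel blade 70 x 8 x 4 mm at mid-height of the handle. 50 g nominal. Origin: mid-length at the underside; x points from handle to blade tip, z up.
- file_grip (a point): Point on the handle near the centre of mass (x -20 mm, z 7.5 mm in the file's frame); pinch along the file's y, 15 mm wide.
- file_butt (a point): End of the file's handle (x -70 mm).
- file_tip (a point): End of the file's blade (x 70 mm).
- strip: Flat brass offcut, 54 mm (x) x 20 mm (y) x 8 mm thick, with a dark dot near one end. 70 g nominal. Origin: centre of its underside, z up; pinch along its y.
- corner: L-shaped brass offcut, 8 mm thick: an arm 60 mm (x) x 16 mm (y) and at its +x end a foot 14 mm wide reaching to y 30 mm. 80 g nominal. Origin: centre of the arm's underside, z up.
- corner_grip (a point): Point on the L's arm clear of its foot (x -8 mm, z 4 mm in its frame); pinch along its y, 16 mm wide.
- bottle: Bystander: loose white plastic bottle with a red cap, 52 mm across, 75 mm tall, standing. Origin: centre of its underside.
- jar: Bystander: loose amber jar with a black cap, 50 mm across, 45 mm tall, standing. Origin: centre of its underside.
- saw: Bystander: loose piercing saw lying flat, about 240 x 120 mm and 22 mm high, beyond the holder. Origin: on the bench, near the middle of the blade line; x from handle to far end.

How it is judged:
By the outcome, as a careful person would: the job done as asked, in the order asked, and still so for the second after the job is handed in, with the robot touching nothing.
It also fails if it takes over 72 s, if anything falls off the work surface, if the arm or the gripper's body presses on something with over 40 N, if the wrist force passes 120 N, or if a joint passes its speed limit or range.

## Working session

There is one attempt and no reset: what is moved stays moved. The work goes in short steps, Python scripts to look and compute and a tool call to move; the robot and the scene stay as the last step left them, time stands still between calls to the robot, and variables do not carry over. Pictures are saved under pics/ and viewed, at most 10 in all, crops included, and the job is handed in when it is done.

Besides the shell and the picture viewer there is one more tool, called after "Emit:" as a command line: name --argument value ..., lists and objects as JSON in quotes. jog_arm: Moves the arm, as the interface text tells. Scaled input: -1 to 1 covers 300 mm each way for a shift and pi/4 rad each way for a turn. Its arguments: {"type":"object","properties":{"deltas":{"type":"array","items":{"type":"object","properties":{"fingers":{"type":"number"},"delta_pos":{"type":"array","items":{"type":"number"}},"yaw":{"type":"number"}}}}},"required":["deltas"]}

```bash
mkdir -p pics; cat > h.py <<'E'
import numpy as np, cv2
from workcell import bot
from scipy.spatial.transform import Rotation as R
def cam(n):
    c=bot.camera(n); c['R']=cv2.Rodrigues(np.array(c['rvec'],float))[0]; c['t']=np.array(c['tvec'],float).ravel(); c['hsv']=cv2.cvtColor(c['image'],cv2.COLOR_RGB2HSV); return c
def save(c,f): cv2.imwrite('pics/'+f,c['image'][:,:,::-1])
def ray(c,uv,z):
    uv=np.atleast_2d(uv).astype(float)
    d=np.c_[(uv[:,0]-c['cx'])/c['fx'],(uv[:,1]-c['cy'])/c['fy'],np.ones(len(uv))]@c['R']
    o=-c['R'].T@c['t']; s=(z-o[2])/d[:,2]; return o+d*s[:,None]
def cloud(c):
    v,u=np.mgrid[:384,:512]; Z=c['range_z']
    P=np.stack([(u-c['cx'])/c['fx']*Z,(v-c['cy'])/c['fy']*Z,Z],-1)-c['t']
    W=P@c['R']; W[Z==0]=np.nan; return W
E
python3 - <<'E'
from h import *
a=cam('scene');b=cam('side');w=cam('wrist')
im=np.hstack([a['image'],b['image']]);save(a,'a.png');save(b,'b.png');save(w,'w.png')
for c in(a,b,w): print(-c['R'].T@c['t'],c['fx'],c['R'][2])
o=bot.get_obs();print(o)
E
```

```text
[1.38543274 0.52116551 1.08597611] 456.44218689979243 [-0.55919004 -0.36968917 -0.7420488 ]
[0.26424944 0.82506927 0.89139607] 447.0555123534391 [ 0.28179533 -0.67296642 -0.68389151]
[0.08138509 0.49898269 0.37396942] 305.8311152468796 [ 0.2969812  -0.09917451 -0.94971921]
{'clock': 0.15, 'joint_pos': array([ 1.25097394e+00,  2.41206622e-01,  4.02239244e-03,  1.33519809e+00,
       -1.33726507e-05,  1.57078693e+00]), 'joint_vel': array([-4.85504555e-05, -1.00943392e-03,  3.96485638e-03, -2.54358560e-04,
       -2.07231462e-03, -2.08563504e-03]), 'tau': array([ 3.30414186e-04, -3.72635508e+01,  2.52638769e+01,  1.23861348e-02,
        3.75168202e-05,  2.02542026e-06]), 'eef_pos': array([0.15703886, 0.47414824, 0.20612982]), 'tool_rot': array([ 1.59225839e-01,  9.87241867e-01, -7.83940820e-04, -1.19671554e-04]), 'ft_force': array([ 0.7836863 , -0.08403186,  0.82051591]), 'ft_torque': array([-0.01526525,  0.01321864, -0.04623404]), 'grasp_force': 0.0, 'grip_width': 0.08521934360022998}
```

View pics/a.png

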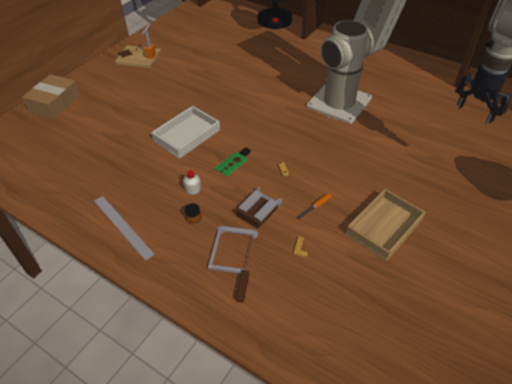

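View pics/b.png

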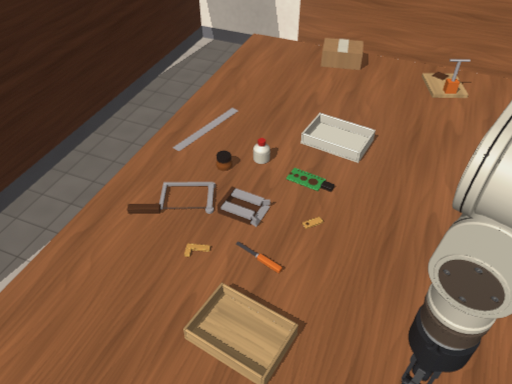

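Scene view: white tray at (186,131), template (235,162) with its grip at (245,152), holder (260,205), strip (284,169), file (315,206), L (300,246), tool tray (385,223). The side view shows the same items. The template's grip end points back towards the robot.

```bash
cat >> h.py <<'E'
def blobs(c,lo,hi,amin=15):
    m=cv2.inRange(c['hsv'],np.array(lo),np.array(hi)); m=cv2.morphologyEx(m,cv2.MORPH_CLOSE,np.ones((3,3)))
    n,l,s,ce=cv2.connectedComponentsWithStats(m); return [(l==i) for i in range(1,n) if s[i,4]>=amin]
def rect(c,m,z):
    v,u=np.nonzero(m); P=ray(c,np.c_[u,v],z)[:,:2].astype(np.float32)*1000
    return cv2.minAreaRect(P),P
COL=dict(orange=((5,190,150),(15,255,255)),green=((55,120,60),(80,255,255)),brass=((18,150,130),(28,255,255)))
E
python3 - <<'E'
from h import *
for n in('scene','side'):
    c=cam(n);W=cloud(c)
    for k,(lo,hi) in COL.items():
        for m in blobs(c,lo,hi):
            v,u=np.nonzero(m); r,P=rect(c,m,.008)
            if abs(P).max()>900: continue
            print(n,k,(int(u.mean()),int(v.mean())),len(u),np.round(r[0]),np.round(r[1]),round(r[2]),'h',np.round(np.nanpercentile(W[m][:,2],[5,50,95])*1000,1))
    # raised things
    m=(W[...,2]>.014)&(W[...,2]<.09)&(W[...,0]>.2)&(W[...,0]<.8)&(abs(W[...,1])<.5)
    nn,l,s,ce=cv2.connectedComponentsWithStats(m.astype(np.uint8))
    for i in range(1,nn):
        if s[i,4]<40: continue
        P=W[l==i]; r=cv2.minAreaRect((P[:,:2]*1000).astype(np.float32))
        print(n,'raised',np.round(ce[i]),s[i,4],np.round(r[0]),np.round(r[1]),round(r[2],1),'h',np.round(np.percentile(P[:,2],[50,95])*1000,1))
E
```

```text
scene orange (322, 199) 89 [490. 181.] [17. 67.] 74 h [ 4.1 13.1 17.2]
scene green (230, 163) 272 [ 510. -155.] [ 55. 108.] 82 h [0.3 4.3 8.6]
scene brass (283, 169) 64 [441.   7.] [57. 17.] 47 h [3.4 6.7 9.8]
scene brass (299, 247) 124 [681. 211.] [60. 38.] 18 h [ 0.6  6.3 10. ]
scene raised [185. 130.] 859 [ 475. -380.] [150. 204.] 82.1 h [29.5 40.2]
scene raised [191. 182.] 285 [ 673. -195.] [46. 52.] 48.0 h [46.7 74.5]
scene raised [256. 209.] 661 [633.  29.] [ 90. 122.] 85.2 h [27.3 32.2]
scene raised [385. 222.] 1027 [483. 380.] [141. 206.] 80.1 h [31.8 40.3]
scene raised [192. 212.] 244 [ 764. -121.] [49. 45.] 65.5 h [41.4 46.8]
side orange (269, 262) 179 [492. 182.] [20. 70.] 74 h [ 3.6 12.5 16. ]
side green (305, 178) 321 [ 504. -151.] [ 56. 103.] 82 h [1.8 4.7 7.5]
side brass (198, 248) 47 [677. 205.] [57. 15.] 15 h [4.  6.9 9.5]
side raised [338. 135.] 1023 [ 466. -379.] [150. 203.] 82.0 h [29.2 40. ]
side raised [262. 150.] 305 [ 658. -190.] [52. 45.] 33.9 h [46.6 73.1]
side raised [224. 159.] 220 [ 756. -117.] [47. 47.] 62.7 h [40.5 45.6]
side raised [241. 204.] 810 [623.  32.] [ 88. 123.] 85.6 h [26.9 31.3]
side raised [241. 331.] 1981 [477. 383.] [142. 201.] 79.7 h [33.2 40.3]
```

```bash
cat >> h.py <<'E'
import json,os
def plan(x,y,z,ang=None):
    """target TCP mm, closing-line angle deg (mod 180) -> normalised jog"""
    o=bot.get_obs(); M=R.from_quat(o['tool_rot']).as_matrix(); p=o['eef_pos']
    d=M.T@(np.array([x,y,z])/1000-p); a=np.degrees(np.arctan2(M[1,1],M[0,1]))
    t=0 if ang is None else -((ang-a+90)%180-90)
    n=max(np.linalg.norm(d)/.05,abs(t)/8.59)
    print('jog',np.round(d/.3,4),'yaw',np.round(t/45,4),'rows>=%.1f'%n,'now',np.round(p*1000,1),'ang %.1f j6 %.2f'%(a,o['joint_pos'][5]),'F',np.round(o['ft_force'],1))
E
python3 -c "
from h import *
plan(490,177,140,74)"
```

```text
jog [-1.365  -0.5919  0.2219] yaw -0.0516 rows>=9.0 now [157.1 474.4 206.4] ang 71.7 j6 1.57 F [ 0.4 -0.3  0.1]
```

Emit:
jog_arm --deltas '[{"delta_pos": [-0.167, -0.07, 0], "yaw": 0, "fingers": 0.4}, {"delta_pos": [-0.333, -0.14, 0], "yaw": -0.05, "fingers": 0.4}, {"delta_pos": [-0.48, -0.2, 0], "yaw": -0.05, "fingers": 0.4}, {"delta_pos": [-0.63, -0.26, 0], "yaw": -0.05, "fingers": 0.4}, {"delta_pos": [-0.78, -0.33, 0], "yaw": -0.05, "fingers": 0.4}, {"delta_pos": [-0.93, -0.39, 0], "yaw": -0.05, "fingers": 0.4}, {"delta_pos": [-1, -0.46, 0], "yaw": -0.05, "fingers": 0.4}, {"delta_pos": [-1, -0.59, 0.1], "yaw": -0.05, "fingers": 0.4}]'

```text
clock: 1.05
eef_pos: [0.3927, 0.2131, 0.1797]
tool_rot: [0.141, 0.99, 0.003, 0.005]
ft_force: [1.2, -0.7, -0.4]
grip_width: 0.0337
grasp_force: 0.0
```

Emit:
jog_arm --deltas '[{"delta_pos": [-0.16, 0, 0.05], "yaw": 0, "fingers": 0.4}, {"delta_pos": [-0.33, 0, 0.1], "yaw": 0, "fingers": 0.4}, {"delta_pos": [-0.36, 0, 0.13], "yaw": 0, "fingers": 0.4}, {"delta_pos": [-0.36, 0, 0.13], "yaw": 0, "fingers": 0.4}, {"delta_pos": [-0.36, 0, 0.13], "yaw": 0, "fingers": 0.4}]'

```text
clock: 1.55
eef_pos: [0.4895, 0.1825, 0.1376]
tool_rot: [0.14, 0.99, -0.0, -0.001]
ft_force: [0.2, 0.8, -0.0]
grip_width: 0.0341
grasp_force: 0.0
```

```bash
python3 - <<'E'
from h import *
c=cam('wrist');save(c,'w1.png');W=cloud(c)
for k,(lo,hi) in COL.items():
  for m in blobs(c,lo,hi,60):
    v,u=np.nonzero(m); r,P=rect(c,m,.012 if k=='orange' else .006)
    print(k,(int(u.mean()),int(v.mean())),len(u),np.round(r[0],1),np.round(r[1]),round(r[2],1),'h',np.round(np.nanpercentile(W[m][:,2],[5,50,95])*1000,1))
plan(508,177,100,74)
E
```

```text
orange (255, 179) 973 [493.4 181.5] [14. 70.] 73.6 h [13.4 15.5 16.7]
green (4, 295) 293 [ 543.6 -131.5] [16. 49.] 59.4 h [2.  5.8 7.3]
brass (71, 172) 952 [436.5   5.7] [56. 20.] 47.6 h [7.2 8.5 9.6]
jog [-0.0646 -0.0018  0.1273] yaw -0.0008 rows>=0.9 now [489.5 182.9 138.2] ang 74.0 j6 0.64 F [-0.5  0.6 -0.7]
```

View pics/w1.png

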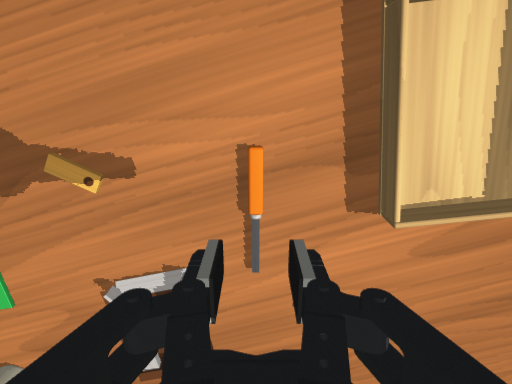

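Wrist view: the file handle is at (256,180) and the blade tip at (255,270), lined up between the fingers. Strip is at (73,173).

Emit:
jog_arm --deltas '[{"delta_pos": [-0.063, -0.001, 0.15], "yaw": 0, "fingers": 0.4}, {"delta_pos": [-0.063, -0.001, 0.3], "yaw": 0, "fingers": 0.4}, {"delta_pos": [-0.063, -0.001, 0.4], "yaw": 0, "fingers": 0.4}, {"delta_pos": [-0.063, -0.001, 0.443], "yaw": 0, "fingers": 0.4}, {"delta_pos": [-0.063, -0.001, 0.443], "yaw": 0, "fingers": 0.4}, {"delta_pos": [-0.063, -0.001, 0.443], "yaw": 0, "fingers": 0.05}, {"delta_pos": [-0.063, -0.001, 0.443], "yaw": 0, "fingers": 0.05}, {"delta_pos": [-0.063, -0.001, 0.443], "yaw": 0, "fingers": 0.05}, {"delta_pos": [-0.063, -0.001, 0.443], "yaw": 0, "fingers": 0.05}]'

```text
clock: 2.5
eef_pos: [0.5091, 0.1772, 0.0062]
tool_rot: [0.14, 0.99, 0.001, 0.001]
ft_force: [-0.8, -0.8, 0.1]
grip_width: 0.0041
grasp_force: 0.0
```

```bash
python3 -c "
from h import *
plan(495,180,120,80)"
```

```text
jog [ 0.047  -0.0036 -0.3794] yaw -0.1349 rows>=2.3 now [509.1 177.2   6.2] ang 73.9 j6 0.62 F [-0.8 -0.8  0.1]
```

```bash
python3 - <<'E'
from h import *
c=cam('wrist');save(c,'w2.png')
E
```

```text
(no output)
```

View pics/w2.png

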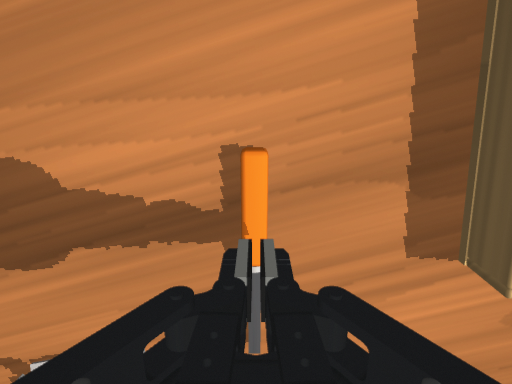

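Wrist view: handle is still in line at (255,150–265) with the shut fingers at (256,240), so they closed without holding it. I'll check the depth geometry.

```bash
python3 - <<'E'
from h import *
c=cam('wrist');W=cloud(c);o=bot.get_obs()
M=R.from_quat(o['tool_rot']).as_matrix();p=o['eef_pos']
for b in (0,.019,.03,.05):
    q=c['R']@(p-M[:,2]*b)+c['t'];print(b,q[:2]/q[2]*[c['fx'],c['fy']]+[c['cx'],c['cy']],q[2])
for v in range(150,360,10):print(v,[np.round(W[v,u]*1000).tolist() for u in (245,256,268)])
m=blobs(c,*COL['orange'],60)[0];print(rect(c,m,.015)[0]);print(o['grip_width'])
E
```

```text
0 [255.81589496 231.36580428] 0.1846366910633499
0.019 [255.87793644 246.38686307] 0.16659472028267708
0.03 [255.92040809 256.66980552] 0.15614936877807706
0.05 [256.01420251 279.37866767] 0.13715782058789514
150 [[459.0, 185.0, 11.0], [460.0, 191.0, 13.0], [464.0, 197.0, 0.0]]
160 [[463.0, 184.0, 14.0], [464.0, 190.0, 17.0], [467.0, 196.0, 13.0]]
170 [[468.0, 183.0, 16.0], [470.0, 188.0, 16.0], [472.0, 194.0, 13.0]]
180 [[473.0, 181.0, 16.0], [475.0, 187.0, 17.0], [481.0, 192.0, -0.0]]
190 [[479.0, 179.0, 15.0], [480.0, 185.0, 16.0], [nan, nan, nan]]
200 [[485.0, 178.0, 14.0], [486.0, 184.0, 16.0], [493.0, 189.0, 1.0]]
210 [[490.0, 176.0, 15.0], [492.0, 182.0, 15.0], [499.0, 187.0, 0.0]]
220 [[495.0, 174.0, 16.0], [498.0, 180.0, 15.0], [506.0, 186.0, 1.0]]
230 [[501.0, 173.0, 16.0], [503.0, 179.0, 16.0], [512.0, 184.0, 1.0]]
240 [[498.0, 175.0, 37.0], [509.0, 177.0, 16.0], [500.0, 186.0, 37.0]]
250 [[498.0, 175.0, 46.0], [516.0, 175.0, 15.0], [500.0, 185.0, 47.0]]
260 [[498.0, 175.0, 56.0], [522.0, 173.0, 16.0], [500.0, 185.0, 56.0]]
270 [[498.0, 175.0, 63.0], [529.0, 171.0, 15.0], [500.0, 184.0, 64.0]]
280 [[499.0, 175.0, 69.0], [538.0, 169.0, 10.0], [502.0, 184.0, 68.0]]
290 [[501.0, 175.0, 72.0], [547.0, 166.0, 9.0], [499.0, 184.0, 78.0]]
300 [[503.0, 174.0, 77.0], [553.0, 164.0, 10.0], [501.0, 184.0, 82.0]]
310 [[506.0, 173.0, 77.0], [560.0, 162.0, 11.0], [508.0, 182.0, 78.0]]
320 [[511.0, 172.0, 77.0], [568.0, 160.0, 10.0], [511.0, 181.0, 80.0]]
330 [[516.0, 170.0, 77.0], [576.0, 158.0, 9.0], [516.0, 179.0, 79.0]]
340 [[590.0, 146.0, 1.0], [583.0, 156.0, 11.0], [518.0, 179.0, 82.0]]
350 [[599.0, 143.0, 0.0], [592.0, 153.0, 10.0], [520.0, 178.0, 85.0]]
((492.11859130859375, 181.1453857421875), (14.269970893859863, 70.3285903930664), 73.3987045288086)
0.0042651429984785615
```

The depth puts the fingertips at about z 33 mm while the TCP reads 6 mm, so they closed above the handle. I'll reopen and check tip height while lowering.

Emit:
jog_arm --deltas '[{"delta_pos": [0, 0, 0], "yaw": 0, "fingers": 0.4}, {"delta_pos": [0, 0, 0], "yaw": 0, "fingers": 0.4}, {"delta_pos": [0, 0, 0], "yaw": 0, "fingers": 0.4}, {"delta_pos": [0, 0, 0.03], "yaw": 0, "fingers": 0.4}, {"delta_pos": [0, 0, 0.03], "yaw": 0, "fingers": 0.4}]'

```text
clock: 3.1
eef_pos: [0.5071, 0.1765, -0.0055]
tool_rot: [0.14, 0.99, -0.001, -0.001]
ft_force: [-0.4, -0.6, 0.3]
grip_width: 0.0338
grasp_force: 0.0
```

```bash
cat >> h.py <<'E'
def tips():
    """lowest seen z of fingers on both sides, from wrist depth"""
    c=cam('wrist');W=cloud(c);o=bot.get_obs();p=o['eef_pos']
    D=W-p; m=(np.linalg.norm(D[...,:2],axis=2)<.065)&(c['range_z']<.172)&(c['range_z']>0)
    v,u=np.nonzero(m)
    for s,k in(('L',u<256),('R',u>=256)):
        Z=W[m][k]; i=np.argsort(Z[:,2])[:40:8]; print(s,np.round(Z[i]*1000).tolist())
    print('tcp',np.round(p*1000,1),'w',o['grip_width'],'F',np.round(o['ft_force'],1))
E
python3 -c "
from h import *
tips()"
```

```text
L [[451.0, 191.0, -1.0], [460.0, 147.0, -1.0], [478.0, 175.0, -1.0], [466.0, 140.0, -1.0], [445.0, 171.0, -1.0]]
R [[451.0, 197.0, -2.0], [472.0, 227.0, -1.0], [471.0, 219.0, -1.0], [478.0, 221.0, -1.0], [456.0, 194.0, -1.0]]
tcp [507.2 176.5  -5.2] w 0.03414000288957938 F [ 0.1  0.5 -0.2]
```

```bash
cat >> h.py <<'E'
def tips():
    c=cam('wrist');W=cloud(c);o=bot.get_obs();p=o['eef_pos'];M=R.from_quat(o['tool_rot']).as_matrix()
    D=(W-p)@M; m=(abs(D[...,0])<.016)&(abs(D[...,1])<.05)&(W[...,2]>.004)
    for s,k in(('L',-1),('R',1)):
        q=m&(D[...,1]*k>.009); Z=D[q]; H=W[q][:,2]; i=np.argsort(H)[:60:6]
        print(s,[(np.round(a*1000).astype(int).tolist(),round(h*1000)) for a,h in zip(Z[i],H[i])])
    print('tcp',np.round(p*1000,1),'w',o['grip_width'],'F',np.round(o['ft_force'],1))
E
python3 -c "
from h import *
tips()"
```

```text
L [([-5, -18, -25], 21), ([-7, -18, -26], 22), ([-9, -18, -27], 23), ([6, -18, -28], 23), ([-10, -18, -28], 24), ([3, -18, -29], 25), ([10, -22, -30], 25), ([10, -24, -31], 26), ([11, -24, -31], 26), ([-4, -18, -31], 26)]
R [([-5, 17, -26], 21), ([-8, 17, -27], 22), ([8, 17, -27], 22), ([-10, 17, -28], 23), ([1, 17, -28], 24), ([10, 17, -29], 24), ([0, 16, -30], 25), ([-2, 17, -30], 25), ([11, 18, -31], 26), ([11, 18, -31], 26)]
tcp [507.6 176.7  -4.8] w 0.033994866332222276 F [-0.4 -0.7  0.5]
```

Emit:
jog_arm --deltas '[{"delta_pos": [0, 0, 0.025], "yaw": 0, "fingers": 0.4}, {"delta_pos": [0, 0, 0.05], "yaw": 0, "fingers": 0.4}, {"delta_pos": [0, 0, 0.05], "yaw": 0, "fingers": 0.4}, {"delta_pos": [0, 0, 0.05], "yaw": 0, "fingers": 0.1}, {"delta_pos": [0, 0, 0.05], "yaw": 0, "fingers": 0.1}, {"delta_pos": [0, 0, 0.05], "yaw": 0, "fingers": 0.1}, {"delta_pos": [0, 0, 0.05], "yaw": 0, "fingers": 0.1}]'

```text
clock: 3.9
eef_pos: [0.5083, 0.177, -0.019]
tool_rot: [0.14, 0.99, 0.0, 0.0]
ft_force: [0.1, 0.3, -0.6]
grip_width: 0.0127
grasp_force: 60.3
```

```bash
python3 -c "
from h import *
tips()
plan(488,381,80,80)"
```

```text
L [([10, -11, -29], 10), ([10, -12, -31], 12), ([10, -12, -31], 12), ([10, -11, -31], 12), ([10, -13, -32], 13), ([10, -10, -32], 13), ([6, -15, -32], 13), ([11, -13, -33], 14), ([10, -11, -33], 14), ([10, -13, -33], 14)]
R [([9, 12, -29], 10), ([10, 10, -30], 11), ([10, 9, -31], 12), ([6, 16, -32], 13), ([6, 15, -32], 13), ([10, 9, -33], 14), ([11, 10, -33], 14), ([11, 9, -33], 14), ([6, 14, -34], 15), ([6, 18, -34], 15)]
tcp [508.3 176.9 -19. ] w 0.012982256966097252 F [-0.2 -0.1 -1. ]
jog [ 0.2532  0.635  -0.3299] yaw -0.135 rows>=4.6 now [508.3 176.9 -19. ] ang 73.9 j6 0.62 F [-0.2 -0.1 -1. ]
```

Emit:
jog_arm --deltas '[{"delta_pos": [0, 0, -0.12], "yaw": 0, "fingers": 0.1}, {"delta_pos": [0, 0, -0.24], "yaw": 0, "fingers": 0.1}, {"delta_pos": [0, 0, -0.28], "yaw": 0, "fingers": 0.1}]'

```text
clock: 4.25
eef_pos: [0.5107, 0.1778, 0.0686]
tool_rot: [0.14, 0.99, 0.001, 0.003]
ft_force: [0.9, -0.3, 0.0]
grip_width: 0.013
grasp_force: 60.4
```

```bash
python3 -c "
from h import *
print(bot.get_obs()['grasp_force'],bot.get_obs()['grip_width'])
plan(459,385,65,80)"
```

```text
60.39709210395813 0.013018322004507019
jog [0.357  0.616  0.0124] yaw -0.1349 rows>=4.3 now [510.7 177.8  68.6] ang 73.9 j6 0.62 F [ 0.9 -0.3  0. ]
```

Emit:
jog_arm --deltas '[{"delta_pos": [0.07, 0.12, 0], "yaw": -0.03, "fingers": 0.1}, {"delta_pos": [0.14, 0.25, 0], "yaw": -0.06, "fingers": 0.1}, {"delta_pos": [0.21, 0.37, 0], "yaw": -0.1, "fingers": 0.1}, {"delta_pos": [0.28, 0.5, 0], "yaw": -0.135, "fingers": 0.1}, {"delta_pos": [0.355, 0.616, 0], "yaw": -0.135, "fingers": 0.1}, {"delta_pos": [0.355, 0.616, 0], "yaw": -0.135, "fingers": 0.1}, {"delta_pos": [0.355, 0.616, 0], "yaw": -0.135, "fingers": 0.1}]'

```text
clock: 4.95
eef_pos: [0.456, 0.3844, 0.0639]
tool_rot: [0.086, 0.996, -0.001, -0.0]
ft_force: [-0.1, 0.0, -0.5]
grip_width: 0.0131
grasp_force: 60.4
```

```bash
python3 - <<'E'
from h import *
print(bot.get_obs()['grasp_force'],bot.get_obs()['grip_width'])
plan(459,385,-10,80)
c=cam('wrist');save(c,'w3.png');W=cloud(c)
m=(W[...,2]>.034)&(W[...,2]<.046)&(W[...,1]>.2)
P=(W[m][:,:2]*1000).astype(np.float32);print(P.min(0),P.max(0))
E
```

```text
60.40719509124756 0.01310085040063625
jog [-0.0096  0.004   0.2465] yaw 0.003 rows>=1.5 now [456.  384.4  63.9] ang 80.1 j6 0.87 F [-0.1  0.  -0.5]
[370.23953 308.3742 ] [575.98425 467.05154]
```

View pics/w3.png

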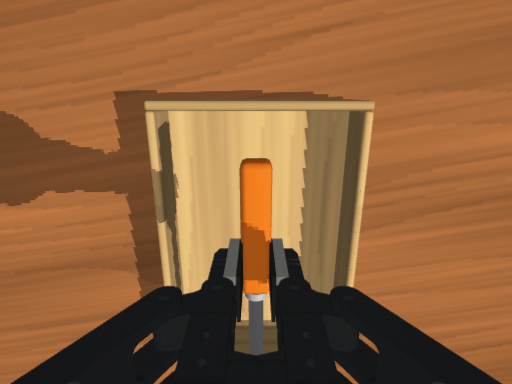

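Wrist view: file held at (256,220), centred and parallel in the tool tray (rim 150–372 wide, near wall at row 105). I'll lower and release it.

Emit:
jog_arm --deltas '[{"delta_pos": [0, 0, 0.1], "yaw": 0, "fingers": 0.1}, {"delta_pos": [0, 0, 0.19], "yaw": 0, "fingers": 0.1}, {"delta_pos": [0, 0, 0.24], "yaw": 0, "fingers": 0.1}, {"delta_pos": [0, 0, 0.246], "yaw": 0, "fingers": 0.1}, {"delta_pos": [0, 0, 0.246], "yaw": 0, "fingers": 0.1}, {"delta_pos": [0, 0, 0.246], "yaw": 0, "fingers": 0.4}, {"delta_pos": [0, 0, 0.246], "yaw": 0, "fingers": 0.4}, {"delta_pos": [0, 0, 0.246], "yaw": 0, "fingers": 0.4}, {"delta_pos": [0, 0, 0.12], "yaw": 0, "fingers": 0.4}, {"delta_pos": [0, 0, -0.04], "yaw": 0, "fingers": 0.4}, {"delta_pos": [0, 0, -0.12], "yaw": 0, "fingers": 0.4}, {"delta_pos": [0, 0, -0.12], "yaw": 0, "fingers": 0.4}]'

```text
clock: 6.2
eef_pos: [0.46, 0.3866, 0.1068]
tool_rot: [0.087, 0.996, 0.004, 0.004]
ft_force: [0.7, 0.4, 0.9]
grip_width: 0.0341
grasp_force: 0.0
```

```bash
python3 - <<'E'
from h import *
c=cam('wrist');W=cloud(c)
m=blobs(c,*COL['orange'],60)[0];print(rect(c,m,.02)[0],np.nanpercentile(W[m][:,2],[50,95]))
plan(422,20,110,47.6-90+180)
plan(422,20,110,47.6)
E
```

```text
((441.9935607910156, 385.7144470214844), (13.319897651672363, 68.29348754882812), 79.84964752197266) [0.02162911 0.02288096]
jog [-0.0912 -1.2206 -0.0254] yaw -1.2797 rows>=7.3 now [458.6 385.4 104.1] ang 80.0 j6 0.87 F [-0.3 -0.3  0.1]
jog [-0.0912 -1.2206 -0.0254] yaw 0.7203 rows>=7.3 now [458.6 385.4 104.1] ang 80.0 j6 0.87 F [-0.3 -0.3  0.1]
```

Emit:
jog_arm --deltas '[{"delta_pos": [0, -0.16, 0], "yaw": -0.19, "fingers": 0.4}, {"delta_pos": [0, -0.33, 0], "yaw": -0.38, "fingers": 0.4}, {"delta_pos": [0, -0.5, 0], "yaw": -0.57, "fingers": 0.4}, {"delta_pos": [0, -0.66, 0], "yaw": -0.76, "fingers": 0.4}, {"delta_pos": [0, -0.83, 0], "yaw": -0.95, "fingers": 0.4}, {"delta_pos": [-0.04, -1, 0], "yaw": -1, "fingers": 0.4}, {"delta_pos": [-0.04, -1, 0], "yaw": -1, "fingers": 0.4}, {"delta_pos": [-0.04, -1, 0], "yaw": -1, "fingers": 0.4}]'

```text
clock: 7.05
eef_pos: [0.4158, 0.0848, 0.1001]
tool_rot: [-0.299, 0.954, 0.0, -0.001]
ft_force: [0.9, -0.0, 0.1]
grip_width: 0.0341
grasp_force: 0.0
```

```bash
python3 - <<'E'
from h import *
plan(436,6,110,137.6)
E
```

```text
jog [ 0.0944 -0.2541 -0.0332] yaw -0.2856 rows>=1.6 now [415.8  84.8 100.1] ang 124.7 j6 -0.41 F [ 0.9 -0.   0.1]
```

Emit:
jog_arm --deltas '[{"delta_pos": [0.05, -0.125, -0.03], "yaw": -0.14, "fingers": 0.4}, {"delta_pos": [0.094, -0.254, -0.03], "yaw": -0.285, "fingers": 0.4}, {"delta_pos": [0.094, -0.254, -0.03], "yaw": -0.285, "fingers": 0.4}, {"delta_pos": [0.094, -0.254, -0.03], "yaw": -0.285, "fingers": 0.4}]'

```text
clock: 7.45
eef_pos: [0.4374, 0.0085, 0.1093]
tool_rot: [-0.405, 0.914, 0.001, -0.0]
ft_force: [-0.6, 0.2, -0.9]
grip_width: 0.0337
grasp_force: 0.0
```

```bash
cat >> h.py <<'E'
def look(k,z,amin=60):
    c=cam('wrist');W=cloud(c)
    for m in blobs(c,*COL[k],amin):
        v,u=np.nonzero(m); r,P=rect(c,m,z)
        print(k,(int(u.mean()),int(v.mean())),len(u),(u.min(),u.max(),v.min(),v.max()),np.round(r[0],1),np.round(r[1],1),round(r[2],1),'h',np.round(np.nanpercentile(W[m][:,2],[5,50,95])*1000,1))
    return c,W
E
python3 - <<'E'
from h import *
look('brass',.008)
plan(436.5,5.7,-24,137.6)
E
```

```text
brass (256, 179) 1095 (np.int64(246), np.int64(267), np.int64(153), np.int64(209)) [435.5   6.3] [53.3 18.8] 47.4 h [ 7.8  8.9 10. ]
jog [ 0.0092 -0.0066  0.4441] yaw 0.005 rows>=2.7 now [437.1   9.  109.2] ang 137.8 j6 -0.81 F [-0.3  0.2 -0.7]
```

Emit:
jog_arm --deltas '[{"delta_pos": [0.01, -0.003, 0.15], "yaw": 0, "fingers": 0.4}, {"delta_pos": [0.01, -0.003, 0.3], "yaw": 0, "fingers": 0.4}, {"delta_pos": [0.01, -0.003, 0.4], "yaw": 0, "fingers": 0.4}, {"delta_pos": [0.01, -0.003, 0.437], "yaw": 0, "fingers": 0.4}, {"delta_pos": [0.01, -0.003, 0.437], "yaw": 0, "fingers": 0.4}, {"delta_pos": [0.01, -0.003, 0.437], "yaw": 0, "fingers": 0.1}, {"delta_pos": [0.01, -0.003, 0.437], "yaw": 0, "fingers": 0.1}, {"delta_pos": [0.01, -0.003, 0.437], "yaw": 0, "fingers": 0.1}, {"delta_pos": [0.01, -0.003, 0.437], "yaw": 0, "fingers": 0.1}]'

```text
clock: 8.4
eef_pos: [0.4374, 0.0051, -0.0199]
tool_rot: [-0.405, 0.914, -0.001, 0.001]
ft_force: [-0.3, 0.6, 3.4]
grip_width: 0.0172
grasp_force: 59.2
```

Emit:
jog_arm --deltas '[{"delta_pos": [0, 0, -0.15], "yaw": 0, "fingers": 0.1}, {"delta_pos": [0, 0, -0.3], "yaw": 0, "fingers": 0.1}, {"delta_pos": [0, 0, -0.35], "yaw": 0, "fingers": 0.1}]'

```text
clock: 8.7
eef_pos: [0.4392, 0.0049, 0.0884]
tool_rot: [-0.405, 0.914, -0.002, 0.004]
ft_force: [1.0, 0.2, -1.4]
grip_width: 0.0176
grasp_force: 58.9
```

```bash
python3 - <<'E'
from h import *
plan(425,-374,88,82)
E
```

```text
jog [ 9.672e-01 -8.133e-01  8.000e-04] yaw 1.2399 rows>=7.6 now [439.2   4.9  88.4] ang 137.8 j6 -0.82 F [ 1.   0.2 -1.4]
```

Emit:
jog_arm --deltas '[{"delta_pos": [0.12, -0.1, 0], "yaw": 0.15, "fingers": 0.1}, {"delta_pos": [0.24, -0.2, 0], "yaw": 0.3, "fingers": 0.1}, {"delta_pos": [0.36, -0.3, 0], "yaw": 0.45, "fingers": 0.1}, {"delta_pos": [0.48, -0.4, 0], "yaw": 0.6, "fingers": 0.1}, {"delta_pos": [0.6, -0.5, 0], "yaw": 0.75, "fingers": 0.1}, {"delta_pos": [0.72, -0.6, 0], "yaw": 0.9, "fingers": 0.1}, {"delta_pos": [0.84, -0.7, 0], "yaw": 1, "fingers": 0.1}, {"delta_pos": [0.95, -0.81, 0], "yaw": 1, "fingers": 0.1}, {"delta_pos": [0.95, -0.81, 0], "yaw": 1, "fingers": 0.1}, {"delta_pos": [0.95, -0.81, 0], "yaw": 1, "fingers": 0.1}]'

```text
clock: 9.7
eef_pos: [0.4241, -0.3703, 0.0836]
tool_rot: [-0.023, 1.0, 0.0, -0.0]
ft_force: [0.2, 1.7, -1.1]
grip_width: 0.0172
grasp_force: 59.0
```

```bash
python3 - <<'E'
from h import *
c=cam('wrist');save(c,'w4.png');W=cloud(c)
m=(W[...,2]>.034)&(W[...,2]<.044)&(W[...,1]<-.2)
D=np.linalg.norm(W-bot.get_obs()['eef_pos'],axis=2)
P=(W[m&(D>.06)][:,:2]*1000);print(P.min(0),P.max(0)); print(bot.get_obs()['grasp_force'])
plan(432,-374,88,82)
E
```

```text
[ 361.67308805 -460.65946292] [ 567.89828519 -297.16722109]
59.042476415634155
jog [-0.0256 -0.0177 -0.015 ] yaw 0.2394 rows>=1.3 now [ 424.1 -369.1   83.5] ang 92.8 j6 -0.76 F [ 0.1 -0.4 -1.4]
```

View pics/w4.png

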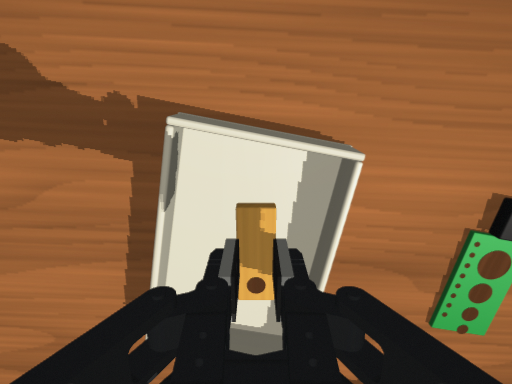

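Wrist view: strip held at (256,250) inside the white tray (near corners (170,120) and (362,157)). I'll straighten, lower and release.

Emit:
jog_arm --deltas '[{"delta_pos": [-0.005, -0.015, 0], "yaw": 0.14, "fingers": 0.1}, {"delta_pos": [-0.005, -0.015, 0.1], "yaw": 0.24, "fingers": 0.1}, {"delta_pos": [-0.005, -0.015, 0.22], "yaw": 0.24, "fingers": 0.1}, {"delta_pos": [-0.005, -0.015, 0.3], "yaw": 0.24, "fingers": 0.1}, {"delta_pos": [-0.005, -0.015, 0.315], "yaw": 0.24, "fingers": 0.1}, {"delta_pos": [-0.005, -0.015, 0.315], "yaw": 0.24, "fingers": 0.1}, {"delta_pos": [-0.005, -0.015, 0.315], "yaw": 0.24, "fingers": 0.4}, {"delta_pos": [-0.005, -0.015, 0.315], "yaw": 0.24, "fingers": 0.4}, {"delta_pos": [-0.005, -0.015, 0.315], "yaw": 0.24, "fingers": 0.4}, {"delta_pos": [-0.005, -0.015, 0.2], "yaw": 0.24, "fingers": 0.4}, {"delta_pos": [-0.005, -0.015, 0.05], "yaw": 0.24, "fingers": 0.4}, {"delta_pos": [-0.005, -0.015, -0.1], "yaw": 0.24, "fingers": 0.4}]'

```text
clock: 10.95
eef_pos: [0.4262, -0.3736, 0.1155]
tool_rot: [0.07, 0.998, 0.0, -0.0]
ft_force: [0.6, 0.8, -0.7]
grip_width: 0.0341
grasp_force: 0.0
```

```bash
python3 - <<'E'
from h import *
look('brass',.014)
# L orientation from scene view
for n in('scene','side'):
    c=cam(n)
    for m in blobs(c,*COL['brass']):
        r,P=rect(c,m,.008); ctr=P.mean(0)
        if P[:,0].mean()>600: 
            cn=cv2.approxPolyDP(cv2.convexHull(P),8,True)[:,0]; print(n,np.round(ctr),np.round(cn).tolist())
plan(660,205,110,75)
E
```

```text
brass (256, 183) 1059 (np.int64(246), np.int64(266), np.int64(158), np.int64(212)) [ 427.7 -373.7] [18.9 51.8] 82.0 h [13.7 14.8 15.9]
scene [689. 207.] [[701.0, 235.0], [655.0, 197.0], [658.0, 186.0], [713.0, 204.0]]
side [673. 207.] [[703.0, 219.0], [648.0, 204.0], [665.0, 193.0]]
jog [-0.4925  2.0259  0.0225] yaw 0.1558 rows>=12.5 now [ 429.2 -376.3  119. ] ang 82.0 j6 -0.58 F [-0.3  0.1 -0.9]
```

Strip lies flat in the scrap tray (top at 14.8 mm). The L's arm runs at about 17° with its foot at the far end towards +y. I'll move over it now.

Emit:
jog_arm --deltas '[{"delta_pos": [-0.035, 0.16, 0], "yaw": 0, "fingers": 0.4}, {"delta_pos": [-0.07, 0.32, 0], "yaw": 0, "fingers": 0.4}, {"delta_pos": [-0.105, 0.48, 0], "yaw": 0, "fingers": 0.4}, {"delta_pos": [-0.14, 0.64, 0], "yaw": 0, "fingers": 0.4}, {"delta_pos": [-0.175, 0.8, 0], "yaw": 0, "fingers": 0.4}, {"delta_pos": [-0.21, 0.98, 0], "yaw": 0, "fingers": 0.4}, {"delta_pos": [-0.21, 0.98, 0], "yaw": 0, "fingers": 0.4}]'

```text
clock: 11.8
eef_pos: [0.5305, -0.0861, 0.1131]
tool_rot: [0.066, 0.998, 0.001, -0.0]
ft_force: [-0.2, -0.6, 0.3]
grip_width: 0.0344
grasp_force: 0.0
```

Emit:
jog_arm --deltas '[{"delta_pos": [-0.035, 0.16, 0], "yaw": -0.1, "fingers": 0.4}, {"delta_pos": [-0.07, 0.32, 0], "yaw": -0.2, "fingers": 0.4}, {"delta_pos": [-0.105, 0.48, 0], "yaw": -0.3, "fingers": 0.4}, {"delta_pos": [-0.14, 0.64, 0], "yaw": -0.4, "fingers": 0.4}, {"delta_pos": [-0.175, 0.8, 0], "yaw": -0.55, "fingers": 0.4}, {"delta_pos": [-0.21, 0.98, 0], "yaw": -0.55, "fingers": 0.4}, {"delta_pos": [-0.21, 0.98, 0], "yaw": -0.55, "fingers": 0.4}, {"delta_pos": [-0.21, 0.98, 0], "yaw": -0.55, "fingers": 0.4}, {"delta_pos": [-0.21, 0.98, 0], "yaw": -0.55, "fingers": 0.4}]'

```text
clock: 12.7
eef_pos: [0.6321, 0.1895, 0.1129]
tool_rot: [-0.145, 0.989, -0.0, -0.001]
ft_force: [0.0, -0.1, 0.8]
grip_width: 0.0339
grasp_force: 0.0
```

```bash
cat >> h.py <<'E'
def lfit(z):
    c,W=look('brass',z)
    m=max(blobs(c,*COL['brass'],60),key=lambda m:m.sum()); P=rect(c,m,z)[1]
    cn,_=cv2.findContours(m.astype(np.uint8),cv2.RETR_EXTERNAL,cv2.CHAIN_APPROX_NONE)
    k=cv2.approxPolyDP(max(cn,key=len),4,True)[:,0]
    print(k.tolist(),np.round(ray(c,k,z)[:,:2]*1000,1).tolist()); return c,W
E
python3 - <<'E'
from h import *
c,W=lfit(.008);save(c,'w5.png')
plan(672,200,110,107)
E
```

```text
brass (257, 236) 1172 (np.int64(246), np.int64(283), np.int64(204), np.int64(259)) [677.4 211.8] [59.2 37.2] 16.7 h [7.6 8.8 9.8]
[[246, 204], [246, 258], [282, 259], [283, 248], [261, 244], [261, 204]] [[654.3, 186.0], [710.0, 202.2], [700.6, 237.3], [688.6, 234.4], [690.6, 212.0], [650.2, 199.6]]
jog [-0.1373 -0.0032  0.011 ] yaw -0.0074 rows>=0.8 now [632.3 189.1 113.4] ang 106.7 j6 -0.00 F [-0.4 -0.1 -0.7]
```

View pics/w5.png

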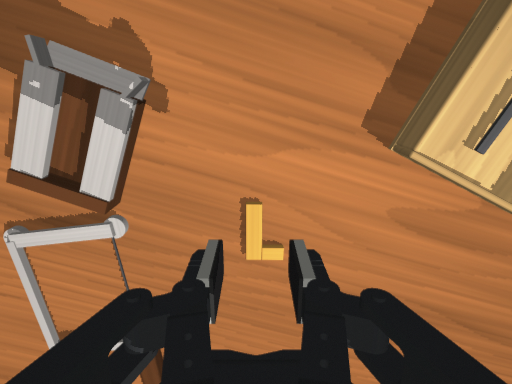

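Wrist view: L arm at (254,204–258), foot at (272,254); the holder's mouth is in the upper left, with the saw frame beyond it.

Emit:
jog_arm --deltas '[{"delta_pos": [-0.136, -0.007, 0.1], "yaw": 0, "fingers": 0.4}, {"delta_pos": [-0.136, -0.007, 0.25], "yaw": 0, "fingers": 0.4}, {"delta_pos": [-0.136, -0.007, 0.38], "yaw": 0, "fingers": 0.4}, {"delta_pos": [-0.136, -0.007, 0.446], "yaw": 0, "fingers": 0.4}, {"delta_pos": [-0.136, -0.007, 0.446], "yaw": 0, "fingers": 0.4}, {"delta_pos": [-0.136, -0.007, 0.446], "yaw": 0, "fingers": 0.4}, {"delta_pos": [-0.136, -0.007, 0.446], "yaw": 0, "fingers": 0.05}, {"delta_pos": [-0.136, -0.007, 0.446], "yaw": 0, "fingers": 0.05}, {"delta_pos": [-0.136, -0.007, 0.446], "yaw": 0, "fingers": 0.05}, {"delta_pos": [-0.136, -0.007, 0.446], "yaw": 0, "fingers": 0.05}]'

```text
clock: 13.75
eef_pos: [0.6731, 0.2, -0.0188]
tool_rot: [-0.146, 0.989, -0.001, 0.001]
ft_force: [-0.3, -3.3, 4.3]
grip_width: 0.0127
grasp_force: 59.0
```

Emit:
jog_arm --deltas '[{"delta_pos": [0, 0, -0.15], "yaw": 0, "fingers": 0.05}, {"delta_pos": [0, 0, -0.3], "yaw": 0, "fingers": 0.05}, {"delta_pos": [0, 0, -0.4], "yaw": 0, "fingers": 0.05}, {"delta_pos": [0, 0, -0.4], "yaw": 0, "fingers": 0.05}]'

```text
clock: 14.15
eef_pos: [0.6761, 0.2025, 0.1066]
tool_rot: [-0.146, 0.989, 0.001, 0.006]
ft_force: [1.2, 1.1, -0.6]
grip_width: 0.0127
grasp_force: 58.6
```

```bash
python3 - <<'E'
from h import *
print(bot.get_obs()['grasp_force'])
plan(495,-385,100,85)
E
```

```text
58.63947808742523
jog [ 1.1444 -1.7003  0.0076] yaw 0.4846 rows>=12.3 now [676.1 202.5 106.6] ang 106.8 j6 -0.00 F [ 1.2  1.1 -0.6]
```

Emit:
jog_arm --deltas '[{"delta_pos": [0.095, -0.14, 0], "yaw": 0, "fingers": 0.05}, {"delta_pos": [0.19, -0.28, 0], "yaw": 0, "fingers": 0.05}, {"delta_pos": [0.285, -0.425, 0], "yaw": 0, "fingers": 0.05}, {"delta_pos": [0.38, -0.57, 0], "yaw": 0, "fingers": 0.05}, {"delta_pos": [0.475, -0.71, 0], "yaw": 0, "fingers": 0.05}, {"delta_pos": [0.57, -0.85, 0], "yaw": 0, "fingers": 0.05}, {"delta_pos": [0.665, -0.98, 0], "yaw": 0, "fingers": 0.05}, {"delta_pos": [0.665, -0.98, 0], "yaw": 0, "fingers": 0.05}, {"delta_pos": [0.665, -0.98, 0], "yaw": 0, "fingers": 0.05}]'

```text
clock: 15.05
eef_pos: [0.565, -0.1394, 0.0988]
tool_rot: [-0.144, 0.99, 0.001, -0.001]
ft_force: [0.6, 0.3, -0.9]
grip_width: 0.0127
grasp_force: 58.7
```

```bash
python3 - <<'E'
from h import *
print(bot.get_obs()['grasp_force'])
plan(495,-388,100,85)
E
```

```text
58.71609449386597
jog [ 0.4603 -0.7274 -0.0047] yaw 0.4797 rows>=5.2 now [ 565.  -139.4   98.8] ang 106.6 j6 -0.53 F [ 0.6  0.3 -0.9]
```

Emit:
jog_arm --deltas '[{"delta_pos": [0.09, -0.14, 0], "yaw": 0.1, "fingers": 0.05}, {"delta_pos": [0.18, -0.29, 0], "yaw": 0.2, "fingers": 0.05}, {"delta_pos": [0.27, -0.43, 0], "yaw": 0.3, "fingers": 0.05}, {"delta_pos": [0.36, -0.57, 0], "yaw": 0.4, "fingers": 0.05}, {"delta_pos": [0.46, -0.727, 0], "yaw": 0.48, "fingers": 0.05}, {"delta_pos": [0.46, -0.727, 0], "yaw": 0.48, "fingers": 0.05}, {"delta_pos": [0.46, -0.727, 0], "yaw": 0.48, "fingers": 0.05}, {"delta_pos": [0.46, -0.727, 0], "yaw": 0.48, "fingers": 0.05}]'

```text
clock: 15.85
eef_pos: [0.498, -0.3848, 0.0992]
tool_rot: [0.041, 0.999, 0.001, -0.0]
ft_force: [-0.0, 0.3, -2.1]
grip_width: 0.0128
grasp_force: 58.9
```

```bash
python3 - <<'E'
from h import *
print(bot.get_obs()['grasp_force'])
plan(495,-388,-11,85)
look('brass',.014)
E
```

```text
58.87661838904023
jog [ 0.0087 -0.0123  0.3672] yaw 0.0071 rows>=2.2 now [ 498.  -384.8   99.2] ang 85.3 j6 -0.58 F [-0.   0.3 -2.1]
brass (262, 100) 1558 (np.int64(250), np.int64(277), np.int64(68), np.int64(138)) [ 427.4 -373.6] [19.2 53.3] 82.3 h [13.7 14.8 16. ]
brass (256, 264) 2411 (np.int64(242), np.int64(271), np.int64(216), np.int64(314)) [ 575.3 -391. ] [ 27.  105.9] 84.9 h [125.7 126.7 127.6]
```

Emit:
jog_arm --deltas '[{"delta_pos": [0.008, -0.008, 0.15], "yaw": 0, "fingers": 0.05}, {"delta_pos": [0.008, -0.008, 0.28], "yaw": 0, "fingers": 0.05}, {"delta_pos": [0.008, -0.008, 0.355], "yaw": 0, "fingers": 0.05}, {"delta_pos": [0.008, -0.008, 0.367], "yaw": 0, "fingers": 0.05}, {"delta_pos": [0.008, -0.008, 0.367], "yaw": 0, "fingers": 0.05}, {"delta_pos": [0.008, -0.008, 0.367], "yaw": 0, "fingers": 0.4}, {"delta_pos": [0.008, -0.008, 0.367], "yaw": 0, "fingers": 0.4}, {"delta_pos": [0.008, -0.008, 0.367], "yaw": 0, "fingers": 0.4}, {"delta_pos": [0.008, -0.008, 0.22], "yaw": 0, "fingers": 0.4}, {"delta_pos": [0.008, -0.008, 0.07], "yaw": 0, "fingers": 0.4}, {"delta_pos": [0.008, -0.008, -0.05], "yaw": 0, "fingers": 0.4}, {"delta_pos": [0.008, -0.008, -0.05], "yaw": 0, "fingers": 0.4}]'

```text
clock: 17.1
eef_pos: [0.4983, -0.3922, 0.1231]
tool_rot: [0.042, 0.999, -0.004, 0.006]
ft_force: [1.1, -0.0, -0.1]
grip_width: 0.0343
grasp_force: 0.0
```

```bash
python3 - <<'E'
from h import *
look('brass',.014)
plan(430,-142,100,82)
E
```

```text
brass (271, 96) 1306 (np.int64(260), np.int64(285), np.int64(67), np.int64(131)) [ 427.  -373.6] [19.1 52.9] 82.3 h [13.8 14.9 16. ]
brass (265, 188) 1233 (np.int64(253), np.int64(291), np.int64(154), np.int64(213)) [ 503.3 -377.9] [36.9 58.3] 85.4 h [13.6 14.8 15.8]
jog [0.2927 0.8089 0.0596] yaw 0.0703 rows>=5.2 now [ 496.9 -391.1  119.8] ang 85.2 j6 -0.58 F [ 0.3  0.4 -0.5]
```

Both offcuts lie flat in the scrap tray. Next is the template.

Emit:
jog_arm --deltas '[{"delta_pos": [0.06, 0.16, 0], "yaw": 0, "fingers": 0.5}, {"delta_pos": [0.12, 0.32, 0], "yaw": 0.07, "fingers": 0.5}, {"delta_pos": [0.18, 0.48, 0], "yaw": 0.07, "fingers": 0.5}, {"delta_pos": [0.24, 0.65, 0], "yaw": 0.07, "fingers": 0.5}, {"delta_pos": [0.3, 0.81, 0], "yaw": 0.07, "fingers": 0.5}, {"delta_pos": [0.32, 0.81, 0], "yaw": 0.07, "fingers": 0.5}, {"delta_pos": [0.32, 0.81, 0], "yaw": 0.07, "fingers": 0.5}, {"delta_pos": [0.32, 0.81, 0], "yaw": 0.07, "fingers": 0.5}]'

```text
clock: 17.95
eef_pos: [0.4199, -0.1397, 0.115]
tool_rot: [0.07, 0.998, -0.0, 0.0]
ft_force: [-0.7, -0.5, 0.4]
grip_width: 0.0425
grasp_force: 0.0
```

```bash
python3 - <<'E'
from h import *
c,W=look('green',.006); save(c,'w6.png')
COL['black']=((0,0,0),(179,255,45))
v,u=np.mgrid[:384,:512]
P=W; m=(P[...,2]>.010)&(P[...,2]<.018)&(P[...,0]<.5)&(abs(P[...,1]+.14)<.05)
r=cv2.minAreaRect((P[m][:,:2]*1000).astype(np.float32)); print('grip',m.sum(),r,np.percentile(P[m][:,2],[50,95]))
plan(436,-143,-18,82)
E
```

```text
green (250, 262) 3514 (np.int64(223), np.int64(278), np.int64(217), np.int64(307)) [ 507.  -157.3] [ 55.5 105.8] 82.0 h [5.6 6.7 7.8]
grip 925 ((437.548583984375, -147.48512268066406), (23.885334014892578, 34.42607879638672), 82.2086410522461) [0.01460046 0.015665  ]
jog [-0.0531 -0.0019  0.4434] yaw -0.001 rows>=2.7 now [ 420.2 -140.1  115. ] ang 82.0 j6 -0.18 F [ 0.6  0.3 -0.4]
```

View pics/w6.png

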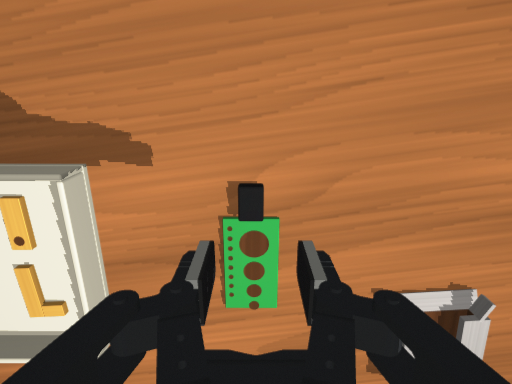

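Wrist view: grip block at (251,202), plate (223–278, 217–307). Before gripping, I'll take one look at the holder from above.

Emit:
jog_arm --deltas '[{"delta_pos": [-0.12, 0.1, 0], "yaw": 0, "fingers": 0.5}, {"delta_pos": [-0.24, 0.2, 0], "yaw": -0.05, "fingers": 0.5}, {"delta_pos": [-0.36, 0.3, 0], "yaw": -0.05, "fingers": 0.5}, {"delta_pos": [-0.48, 0.4, 0], "yaw": -0.05, "fingers": 0.5}, {"delta_pos": [-0.6, 0.5, 0], "yaw": -0.05, "fingers": 0.5}, {"delta_pos": [-0.64, 0.67, 0], "yaw": -0.05, "fingers": 0.5}, {"delta_pos": [-0.64, 0.67, 0], "yaw": -0.05, "fingers": 0.5}, {"delta_pos": [-0.64, 0.67, 0], "yaw": -0.05, "fingers": 0.5}, {"delta_pos": [-0.64, 0.67, 0], "yaw": -0.05, "fingers": 0.5}]'

```text
clock: 18.9
eef_pos: [0.6373, 0.0318, 0.1142]
tool_rot: [0.051, 0.999, -0.0, -0.001]
ft_force: [-0.7, -0.3, 0.6]
grip_width: 0.0425
grasp_force: 0.0
```

```bash
python3 - <<'E'
from h import *
c=cam('wrist');W=cloud(c);save(c,'w7.png')
m=(W[...,2]>.024)&(W[...,2]<.036)&(abs(W[...,0]-.628)<.09)&(abs(W[...,1]-.03)<.07)
n,l,s,ce=cv2.connectedComponentsWithStats(m.astype(np.uint8))
for i in range(1,n):
    if s[i,4]<60: continue
    P=W[l==i]; r=cv2.minAreaRect((P[:,:2]*1000).astype(np.float32)); print(s[i],np.round(r[0],1),np.round(r[1],1),round(r[2],1),np.round(np.percentile(P[:,2],[5,50,95])*1000,1))
# rail tops only, 27..31 mm; grey
for (lo,hi) in ((.0265,.0305),(.0305,.034),(.008,.0145)):
    q=(W[...,2]>lo)&(W[...,2]<hi)&(abs(W[...,0]-.628)<.09)&(abs(W[...,1]-.03)<.07)
    n,l,s,ce=cv2.connectedComponentsWithStats(q.astype(np.uint8))
    for i in range(1,n):
        if s[i,4]<80: continue
        P=W[l==i]; r=cv2.minAreaRect((P[:,:2]*1000).astype(np.float32)); print(lo,s[i],np.round(r[0],1),np.round(r[1],1),round(r[2],1))
plan(435.5,-147.2,110,82)
E
```

```text
[ 196  104  111  141 7869] [627.7  30.7] [ 87.7 120.8] 86.3 [28.6 29.9 33.1]
0.0265 [ 196  104  111  129 5628] [621.8  31. ] [ 87.7 109. ] 86.3
0.0305 [ 209  228   94   17 1175] [680.  27.] [84.2 15.9] 84.7
0.008 [ 208  110   87  115 4553] [624.4  31.5] [ 73.9 103.9] 87.0
0.008 [276 244  22  17  98] [714.6  56.7] [ 8.7 25.5] 32.3
jog [ 0.6076 -0.6613  0.0161] yaw 0.0474 rows>=5.4 now [637.1  31.5 114.6] ang 84.1 j6 0.15 F [0.8 0.5 0.4]
```

View pics/w7.png

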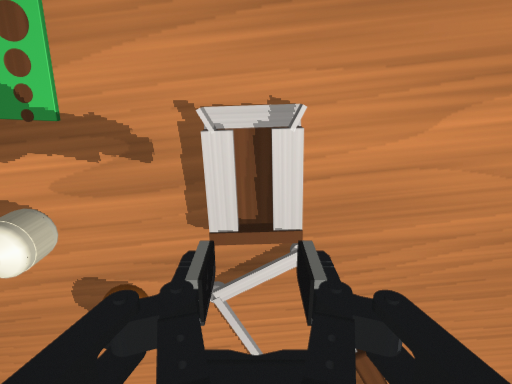

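Wrist view: rails at columns 203–237 and 272–303, rows 128–231, with the ramp and cheeks at rows 104–128. I'll fit the slot axis from the rail edges.

```bash
python3 - <<'E'
from h import *
c=cam('wrist')
hsv=c['hsv'];m=(hsv[...,1]<50)&(hsv[...,2]>120)
E=[]
for v in range(135,227,3):
    r=m[v,190:320]; e=np.nonzero(np.diff(r.astype(int)))[0]+190
    on=[x for x in e]
    if len(on)==4: E.append([(x+.5,v) for x in on])
E=np.array(E);print(len(E))
mid=0;A=[]
for k in range(4):
    P=ray(c,E[:,k],.029)[:,:2]*1000
    b,a=np.polyfit(P[:,0],P[:,1],1); A.append((b,a)); print('edge',k,'ang %.2f'%np.degrees(np.arctan(b)),'y@586 %.1f'%(b*586+a),'y@680 %.1f'%(b*680+a))
for (u,vs) in ((220,(110,140)),(287,(110,140)),(223,(215,245)),(287,(215,245))):
    g=c['image'][vs[0]:vs[1],u].mean(1).astype(int); print(u,vs[0],g.tolist())
E
```

```text
31
edge 0 ang -3.94 y@586 -8.7 y@680 -15.2
edge 1 ang -3.91 y@586 17.8 y@680 11.4
edge 2 ang -3.91 y@586 49.3 y@680 42.9
edge 3 ang -3.90 y@586 75.5 y@680 69.1
220 110 [195, 195, 193, 190, 193, 198, 197, 196, 195, 199, 200, 198, 193, 192, 147, 137, 136, 135, 116, 61, 90, 193, 205, 205, 205, 205, 206, 207, 207, 207]
287 110 [129, 127, 132, 135, 134, 133, 134, 135, 135, 133, 132, 132, 134, 133, 133, 134, 93, 55, 115, 198, 208, 207, 208, 207, 208, 208, 208, 208, 207, 207]
223 215 [202, 202, 203, 203, 202, 203, 202, 202, 201, 201, 201, 201, 201, 201, 202, 142, 109, 52, 58, 68, 70, 70, 69, 70, 70, 70, 70, 69, 70, 69]
287 215 [202, 202, 202, 203, 202, 202, 202, 202, 203, 202, 202, 202, 202, 202, 127, 54, 57, 70, 71, 72, 71, 71, 71, 71, 71, 71, 71, 72, 76, 76]
```

Emit:
jog_arm --deltas '[{"delta_pos": [0.11, -0.12, 0], "yaw": 0, "fingers": 0.5}, {"delta_pos": [0.22, -0.24, 0], "yaw": 0.047, "fingers": 0.5}, {"delta_pos": [0.33, -0.36, 0], "yaw": 0.047, "fingers": 0.5}, {"delta_pos": [0.44, -0.48, 0], "yaw": 0.047, "fingers": 0.5}, {"delta_pos": [0.55, -0.6, 0], "yaw": 0.047, "fingers": 0.5}, {"delta_pos": [0.607, -0.661, 0], "yaw": 0.047, "fingers": 0.5}, {"delta_pos": [0.607, -0.661, 0.1], "yaw": 0.047, "fingers": 0.5}, {"delta_pos": [0.607, -0.661, 0.2], "yaw": 0.047, "fingers": 0.5}, {"delta_pos": [0.607, -0.661, 0.2], "yaw": 0.047, "fingers": 0.5}]'

```text
clock: 19.9
eef_pos: [0.4322, -0.1458, 0.0525]
tool_rot: [0.07, 0.998, 0.001, -0.003]
ft_force: [0.2, -0.0, -0.2]
grip_width: 0.0428
grasp_force: 0.0
```

```bash
python3 - <<'E'
from h import *
look('green',.006)
plan(435.5,-147.2,-20,82)
E
```

```text
green (254, 289) 5332 (np.int64(219), np.int64(290), np.int64(233), np.int64(343)) [ 506.9 -157.2] [ 55.7 105.7] 81.9 h [5.8 6.8 7.8]
jog [-0.0067 -0.0034  0.2474] yaw 0.0007 rows>=1.5 now [ 433.9 -146.    54.2] ang 82.0 j6 -0.19 F [ 0.3 -0.4  0.3]
```

Emit:
jog_arm --deltas '[{"delta_pos": [-0.006, -0.003, 0.12], "yaw": 0, "fingers": 0.5}, {"delta_pos": [-0.006, -0.003, 0.22], "yaw": 0, "fingers": 0.5}, {"delta_pos": [-0.006, -0.003, 0.244], "yaw": 0, "fingers": 0.5}, {"delta_pos": [-0.006, -0.003, 0.244], "yaw": 0, "fingers": 0.5}, {"delta_pos": [-0.006, -0.003, 0.244], "yaw": 0, "fingers": 0.1}, {"delta_pos": [-0.006, -0.003, 0.244], "yaw": 0, "fingers": 0.1}, {"delta_pos": [-0.006, -0.003, 0.244], "yaw": 0, "fingers": 0.1}, {"delta_pos": [-0.006, -0.003, 0.244], "yaw": 0, "fingers": 0.1}, {"delta_pos": [-0.006, -0.003, 0.244], "yaw": 0, "fingers": 0.1}]'

```text
clock: 20.85
eef_pos: [0.4399, -0.1474, -0.0161]
tool_rot: [0.068, 0.998, -0.001, 0.002]
ft_force: [-1.2, -0.1, 6.1]
grip_width: 0.0218
grasp_force: 59.2
```

Emit:
jog_arm --deltas '[{"delta_pos": [0, 0, -0.1], "yaw": 0, "fingers": 0.1}, {"delta_pos": [0, 0, -0.2], "yaw": 0, "fingers": 0.1}, {"delta_pos": [0, 0, -0.2], "yaw": 0, "fingers": 0.1}, {"delta_pos": [0, 0, -0.2], "yaw": 0, "fingers": 0.1}]'

```text
clock: 21.25
eef_pos: [0.4392, -0.1471, 0.0431]
tool_rot: [0.068, 0.998, -0.0, 0.002]
ft_force: [-0.3, 0.1, -1.1]
grip_width: 0.0214
grasp_force: 59.1
```

```bash
cat >> h.py <<'E'
def held():
    c=cam('wrist');W=cloud(c);o=bot.get_obs();p=o['eef_pos']*1000
    m=max(blobs(c,*COL['green'],60),key=lambda m:m.sum())
    Q=W[m]; Q=Q[np.isfinite(Q[:,0])]; zt=np.median(Q[:,2])
    G=np.linalg.lstsq(np.c_[Q-Q.mean(0)][:,:2],Q[:,2]-Q[:,2].mean(),rcond=None)[0]
    r,P=rect(c,m,zt); (w,h),a=r[1],r[2]; yaw=a if w>h else a-90
    yaw=(yaw+90)%180-90
    print('plate c',np.round(r[0],1),np.round(r[1],1),'yaw %.2f'%yaw,'ztop %.1f'%(zt*1000),'slope',np.round(G,3),'tcp',np.round(p,1),'F',np.round(o['ft_force'],1),'w %.4f g %.0f'%(o['grip_width'],o['grasp_force']))
    d=np.array([np.cos(np.radians(yaw)),np.sin(np.radians(yaw))]); f=np.array(r[0])+52.5*d
    # rack frame: axis -3.92 deg through (586,33.45)
    ax=np.array([np.cos(np.radians(-3.92)),np.sin(np.radians(-3.92))]);ay=np.array([-ax[1],ax[0]])
    q=f-[586,33.45]; print('front in axis frame (from x=586): along %.1f lat %.1f'%(q@ax,q@ay)); return c,W
E
python3 - <<'E'
from h import *
held()
E
```

```text
plate c [ 483.7 -153.5] [38.5 49.5] yaw -7.29 ztop 65.7 slope [-0.285  0.103] tcp [ 438.1 -146.7   42. ] F [-0.1 -0.4 -0.8] w 0.0219 g 59
front in axis frame (from x=586): along -36.8 lat -196.6
```

```bash
python3 - <<'E'
from h import *
c=cam('wrist');W=cloud(c)
m=cv2.inRange(c['hsv'],*[np.array(x) for x in COL['green']])>0
for b in blobs(c,*COL['green'],30):
    v,u=np.nonzero(b);print(len(u),u.min(),u.max(),v.min(),v.max())
for v in range(180,384,8):
    uu=np.nonzero(m[v])[0]
    print(v,[np.round(W[v,u]*1000,1).tolist() for u in (uu[[0,len(uu)//2,-1]] if len(uu) else [])], 'mid',np.round(W[v,256]*1000).tolist(),c['image'][v,256].tolist())
E
```

```text
1924 223 288 283 353
180 [] mid [417.0, -144.0, 1.0] [202, 128, 72]
188 [] mid [423.0, -145.0, 1.0] [211, 133, 76]
196 [] mid [429.0, -146.0, 1.0] [207, 130, 73]
204 [] mid [436.0, -146.0, -0.0] [208, 130, 75]
212 [] mid [441.0, -147.0, 1.0] [198, 126, 71]
220 [] mid [419.0, -144.0, 69.0] [19, 18, 19]
228 [] mid [421.0, -145.0, 74.0] [23, 24, 25]
236 [] mid [426.0, -145.0, 73.0] [24, 22, 24]
244 [] mid [430.0, -146.0, 72.0] [23, 23, 25]
252 [] mid [434.0, -146.0, 73.0] [24, 23, 26]
260 [] mid [439.0, -147.0, 72.0] [24, 23, 24]
268 [] mid [444.0, -148.0, 72.0] [25, 25, 24]
276 [] mid [449.0, -148.0, 72.0] [36, 34, 34]
284 [[456.6, -161.7, 65.5], [458.9, -149.8, 64.6], [460.3, -138.2, 64.9]] mid [459.0, -150.0, 65.0] [57, 186, 84]
292 [[447.7, -159.4, 85.2], [463.7, -150.4, 65.2], [450.7, -138.0, 85.1]] mid [464.0, -150.0, 65.0] [61, 199, 90]
300 [[467.2, -164.0, 65.1], [467.9, -159.5, 65.0], [450.4, -137.9, 91.5]] mid [469.0, -151.0, 66.0] [108, 67, 39]
308 [[473.2, -165.6, 64.1], [474.0, -164.0, 63.5], [473.2, -162.7, 64.7]] mid [475.0, -152.0, 65.0] [109, 67, 40]
316 [[478.9, -167.1, 63.8], [478.7, -165.9, 64.3], [478.6, -165.3, 64.4]] mid [480.0, -153.0, 65.0] [110, 69, 40]
324 [[442.2, -160.2, 112.6], [483.6, -167.8, 64.9], [447.3, -135.8, 110.7]] mid [486.0, -153.0, 65.0] [110, 69, 41]
332 [[489.5, -173.0, 64.0], [490.0, -165.3, 64.7], [447.2, -135.8, 115.0]] mid [491.0, -154.0, 66.0] [111, 68, 41]
340 [[494.9, -173.3, 64.6], [497.5, -154.4, 64.6], [447.5, -136.2, 118.6]] mid [498.0, -155.0, 64.0] [61, 199, 91]
348 [[501.0, -174.9, 64.3], [502.2, -162.3, 64.9], [448.3, -136.6, 121.6]] mid [504.0, -156.0, 64.0] [108, 67, 40]
356 [] mid [429.0, -146.0, 143.0] [26, 27, 30]
364 [] mid [428.0, -146.0, 146.0] [25, 26, 27]
372 [] mid [427.0, -146.0, 149.0] [26, 27, 28]
380 [] mid [428.0, -146.0, 151.0] [26, 28, 29]
```

The template is held level. I'll move to in front of the slot.

```bash
python3 - <<'E'
from h import *
c=cam('wrist');W=cloud(c)
m=(W[...,2]>.069)&(W[...,2]<.076)
for v in (216,224,232,240): 
    u=np.nonzero(m[v])[0]; print(v,u.min() if len(u) else '',u.max() if len(u) else '')
plan(431.4,44,42,86.1)
E
```

```text
216  
224 232 278
232 232 279
240 221 290
jog [ 0.1053  0.6261 -0.0029] yaw -0.0874 rows>=3.8 now [ 437.1 -146.4   41. ] ang 82.2 j6 -0.19 F [-0.2  0.2 -1.8]
```

Emit:
jog_arm --deltas '[{"delta_pos": [0.03, 0.15, 0], "yaw": 0, "fingers": 0.1}, {"delta_pos": [0.06, 0.3, 0], "yaw": -0.04, "fingers": 0.1}, {"delta_pos": [0.09, 0.46, 0], "yaw": -0.087, "fingers": 0.1}, {"delta_pos": [0.105, 0.626, 0], "yaw": -0.087, "fingers": 0.1}, {"delta_pos": [0.105, 0.626, 0.06], "yaw": -0.087, "fingers": 0.1}, {"delta_pos": [0.105, 0.626, 0.06], "yaw": -0.087, "fingers": 0.1}, {"delta_pos": [0.105, 0.626, 0.06], "yaw": -0.087, "fingers": 0.1}, {"delta_pos": [0.105, 0.626, 0.06], "yaw": -0.087, "fingers": 0.1}]'

```text
clock: 22.2
eef_pos: [0.4323, 0.0426, 0.0238]
tool_rot: [0.035, 0.999, -0.0, -0.0]
ft_force: [0.2, -0.5, -0.5]
grip_width: 0.0215
grasp_force: 59.2
```

```bash
python3 - <<'E'
from h import *
plan(431.4,44,-3,86.1)
ax=np.array([np.cos(np.radians(-3.92)),np.sin(np.radians(-3.92))]);ay=np.array([-ax[1],ax[0]])
for n in('scene','side'):
    c=cam(n);W=cloud(c)
    for m in blobs(c,*COL['green'],40):
        v,u=np.nonzero(m)
        if not 150<v.mean()<300: continue
        zt=np.nanmedian(W[m][:,2]); 
        for Z in (zt,):
            r,P=rect(c,m,Z); print(n,np.round(r[0],1),np.round(r[1]),round(r[2],1),'z',zt)
            q=P-[586,33.45]; q2=np.array(r[0])-[586,33.45];print('along max %.1f lat ctr %.1f'%((q@ax).max(),q2@ay))
    # rack raised, same camera
    m=(W[...,2]>.02)&(W[...,2]<.036)&(abs(W[...,0]-.64)<.065)&(abs(W[...,1]-.03)<.07)
    r=cv2.minAreaRect((W[m][:,:2]*1000).astype(np.float32));q2=np.array(r[0])-[586,33.45];print('rack',np.round(r[0],1),np.round(r[1]),round(r[2],1),'lat %.1f'%(q2@ay))
c=cam('wrist');W=cloud(c)
m=(W[...,2]>.030)&(W[...,2]<.048); 
m=max(blobs(c,*COL['green'],60),key=lambda m:m.sum());Q=W[m];Q=Q[(Q[:,2]<.06)];print('plate z',np.nanmedian(Q[:,2]),'max x',np.nanmax(Q[:,0]))
E
```

```text
jog [0.0034 0.0044 0.0892] yaw -0.0031 rows>=0.5 now [432.3  42.6  23.8] ang 86.0 j6 0.17 F [ 0.2 -0.5 -0.5]
scene [501.7  35.9] [ 55. 109.] 86.3 z 0.04389265573043999
along max -29.7 lat ctr -3.3
rack [632.5  28.8] [ 87. 122.] 85.0 lat -1.5
side [498.9  39.6] [ 57. 103.] 86.9 z 0.04406660228718579
along max -35.6 lat ctr 0.2
rack [628.9  31.5] [ 89. 113.] 86.1 lat 1.0
plate z 0.0466151909231423 max x 0.50156399796996
```

Emit:
jog_arm --deltas '[{"delta_pos": [0, 0.0045, 0.045], "yaw": -0.003, "fingers": 0.1}, {"delta_pos": [0, 0.0045, 0.089], "yaw": -0.003, "fingers": 0.1}, {"delta_pos": [0, 0.0045, 0.089], "yaw": -0.003, "fingers": 0.1}, {"delta_pos": [-0.03, 0.0045, 0.089], "yaw": -0.003, "fingers": 0.1}, {"delta_pos": [-0.06, 0.0045, 0.089], "yaw": -0.003, "fingers": 0.1}, {"delta_pos": [-0.09, 0.0045, 0.089], "yaw": -0.003, "fingers": 0.1}, {"delta_pos": [-0.09, 0.0045, 0.089], "yaw": -0.003, "fingers": 0.1}, {"delta_pos": [-0.09, 0.0045, 0.089], "yaw": -0.003, "fingers": 0.1}]'

```text
clock: 23.15
eef_pos: [0.46, 0.0431, -0.0027]
tool_rot: [0.033, 0.999, 0.0, 0.0]
ft_force: [0.4, 0.9, -0.7]
grip_width: 0.0218
grasp_force: 59.2
```

```bash
cat >> h.py <<'E'
def rackpose():
    ax=np.array([np.cos(np.radians(-3.92)),np.sin(np.radians(-3.92))]);ay=np.array([-ax[1],ax[0]])
    o=bot.get_obs();p=o['eef_pos']*1000;q=p[:2]-[586,33.45]
    print('front along %.1f lat %.1f under %.1f'%(q@ax+120.5,q@ay,p[2]+16.5),'F',np.round(o['ft_force'],1),'g %.0f'%o['grasp_force'])
E
python3 - <<'E'
from h import *
rackpose();plan(500,39.3,-3,86.1)
E
```

```text
front along -5.9 lat 1.0 under 13.8 F [ 0.4  0.9 -0.7] g 59
jog [-0.134  -0.0038  0.0009] yaw 0.0023 rows>=0.8 now [460.   43.1  -2.7] ang 86.2 j6 0.16 F [ 0.4  0.9 -0.7]
```

Emit:
jog_arm --deltas '[{"delta_pos": [-0.02, -0.0035, 0.001], "yaw": 0.002, "fingers": 0.1}, {"delta_pos": [-0.04, -0.0035, 0.001], "yaw": 0.002, "fingers": 0.1}, {"delta_pos": [-0.06, -0.0035, 0.001], "yaw": 0.002, "fingers": 0.1}, {"delta_pos": [-0.08, -0.0035, 0.001], "yaw": 0.002, "fingers": 0.1}, {"delta_pos": [-0.1, -0.0035, 0.001], "yaw": 0.002, "fingers": 0.1}, {"delta_pos": [-0.1, -0.0035, 0.001], "yaw": 0.002, "fingers": 0.1}]'

```text
clock: 23.75
eef_pos: [0.4913, 0.0401, -0.0028]
tool_rot: [0.034, 0.999, 0.0, 0.001]
ft_force: [0.4, 0.0, -1.4]
grip_width: 0.0218
grasp_force: 59.2
```

```bash
python3 - <<'E'
from h import *
rackpose();plan(555.6,35.5,-3,86.1)
E
```

```text
front along 25.5 lat 0.1 under 13.7 F [ 0.4  0.  -1.4] g 59
jog [-0.215  -0.0006  0.001 ] yaw 0.0002 rows>=1.3 now [491.3  40.1  -2.8] ang 86.1 j6 0.15 F [ 0.4  0.  -1.4]
```

Inside the slot with no contact force. I'll continue to just short of the stop.

Emit:
jog_arm --deltas '[{"delta_pos": [-0.03, 0, 0.001], "yaw": 0, "fingers": 0.1}, {"delta_pos": [-0.06, 0, 0.001], "yaw": 0, "fingers": 0.1}, {"delta_pos": [-0.09, 0, 0.001], "yaw": 0, "fingers": 0.1}, {"delta_pos": [-0.12, 0, 0.001], "yaw": 0, "fingers": 0.1}, {"delta_pos": [-0.15, 0, 0.001], "yaw": 0, "fingers": 0.1}, {"delta_pos": [-0.18, 0, 0.001], "yaw": 0, "fingers": 0.1}, {"delta_pos": [-0.2, 0, 0.001], "yaw": 0, "fingers": 0.1}, {"delta_pos": [-0.2, 0, 0.001], "yaw": 0, "fingers": 0.1}, {"delta_pos": [-0.2, 0, 0.001], "yaw": 0, "fingers": 0.1}]'

```text
clock: 24.65
eef_pos: [0.5491, 0.036, -0.0036]
tool_rot: [0.034, 0.999, -0.0, -0.0]
ft_force: [-0.6, 0.7, -1.3]
grip_width: 0.0211
grasp_force: 59.3
```

```bash
python3 - <<'E'
from h import *
rackpose()
E
```

```text
front along 83.6 lat -0.0 under 12.9 F [-0.6  0.7 -1.3] g 59
```

Emit:
jog_arm --deltas '[{"delta_pos": [-0.008, 0, 0.001], "yaw": 0, "fingers": 0.1}, {"delta_pos": [-0.014, 0, 0.001], "yaw": 0, "fingers": 0.1}, {"delta_pos": [-0.02, 0, 0.001], "yaw": 0, "fingers": 0.1}, {"delta_pos": [-0.022, 0, 0.001], "yaw": 0, "fingers": 0.1}, {"delta_pos": [-0.022, 0, 0.001], "yaw": 0, "fingers": 0.1}]'

```text
clock: 25.15
eef_pos: [0.5546, 0.0356, -0.004]
tool_rot: [0.034, 0.999, -0.0, -0.001]
ft_force: [-3.0, 0.0, 0.7]
grip_width: 0.0214
grasp_force: 59.5
```

```bash
python3 - <<'E'
from h import *
rackpose()
E
```

```text
front along 89.1 lat -0.0 under 12.5 F [-3.   0.   0.7] g 59
```

Emit:
jog_arm --deltas '[{"delta_pos": [-0.005, 0, 0.001], "yaw": 0, "fingers": 0.1}, {"delta_pos": [-0.008, 0, 0.001], "yaw": 0, "fingers": 0.1}, {"delta_pos": [-0.01, 0, 0.001], "yaw": 0, "fingers": 0.1}, {"delta_pos": [-0.01, 0, 0.001], "yaw": 0, "fingers": 0.1}]'

```text
clock: 25.55
eef_pos: [0.5545, 0.0356, -0.0042]
tool_rot: [0.034, 0.999, 0.0, -0.004]
ft_force: [-11.4, 0.8, 9.1]
grip_width: 0.0215
grasp_force: 60.4
```

```bash
python3 - <<'E'
from h import *
rackpose()
E
```

```text
front along 88.9 lat -0.0 under 12.3 F [-11.4   0.8   9.1] g 60
```

Motion stopped and the force rose to 11 N, so it is against the stop. I'll ease off, release and retreat upward.

Emit:
jog_arm --deltas '[{"delta_pos": [0.008, 0, -0.003], "yaw": 0, "fingers": 0.1}, {"delta_pos": [0.008, 0, -0.003], "yaw": 0, "fingers": 0.4}, {"delta_pos": [0.008, 0, -0.003], "yaw": 0, "fingers": 0.4}, {"delta_pos": [0.008, 0, -0.003], "yaw": 0, "fingers": 0.4}, {"delta_pos": [0.008, 0, -0.06], "yaw": 0, "fingers": 0.4}, {"delta_pos": [0.008, 0, -0.2], "yaw": 0, "fingers": 0.4}, {"delta_pos": [-0.1, 0, -0.35], "yaw": 0, "fingers": 0.4}, {"delta_pos": [-0.22, 0, -0.4], "yaw": 0, "fingers": 0.4}, {"delta_pos": [-0.28, 0, -0.4], "yaw": 0, "fingers": 0.4}, {"delta_pos": [-0.28, 0, -0.4], "yaw": 0, "fingers": 0.4}, {"delta_pos": [-0.28, 0, -0.4], "yaw": 0, "fingers": 0.4}]'

```text
clock: 26.65
eef_pos: [0.6421, 0.0296, 0.1149]
tool_rot: [0.034, 0.999, -0.0, -0.001]
ft_force: [1.0, 0.3, -0.0]
grip_width: 0.0345
grasp_force: 0.0
```

```bash
python3 - <<'E'
from h import *
c=cam('wrist');W=cloud(c)
cv2.imwrite('pics/w8.png',cv2.resize(c['image'][60:270,150:360,::-1],(600,600),interpolation=cv2.INTER_CUBIC))
ax=np.array([np.cos(np.radians(-3.92)),np.sin(np.radians(-3.92))]);ay=np.array([-ax[1],ax[0]])
m=cv2.inRange(c['hsv'],*[np.array(x) for x in COL['green']])>0; v,u=np.nonzero(m)
P=ray(c,np.c_[u,v],.018)[:,:2]*1000-[586,33.45]; a=P@ax;l=P@ay; print('green along',np.percentile(a,[0,1,99,100]).round(1),'lat',np.percentile(l,[0,1,99,100]).round(1))
hb=W[m]; print('z',np.nanpercentile(hb[:,2],[5,50,95]))
Q=ray(c,[[255,x] for x in range(60,270,1)],.018)[:,:2]*1000-[586,33.45]
for i,x in enumerate(range(60,270)):
    if 84<(Q[i]@ax)<97 : print(x,round(Q[i]@ax,1),c['image'][x,255].tolist())
rackpose()
E
```

```text
green along [-15.6 -14.9  87.7  88.7] lat [-28.1 -26.9  25.8  26.9]
z [0.01768186 0.01881003 0.0200339 ]
215 84.7 [103, 63, 37]
216 85.7 [104, 64, 39]
217 86.7 [83, 50, 30]
218 87.7 [69, 43, 26]
219 88.7 [67, 43, 26]
220 89.7 [59, 37, 23]
221 90.7 [51, 33, 21]
222 91.8 [47, 29, 18]
223 92.8 [47, 30, 18]
224 93.8 [48, 30, 18]
225 94.8 [49, 31, 18]
226 95.9 [75, 46, 29]
227 96.9 [106, 65, 39]
front along 175.9 lat -0.0 under 131.3 F [-0.2 -0.  -0.1] g 0
```

View pics/w8.png

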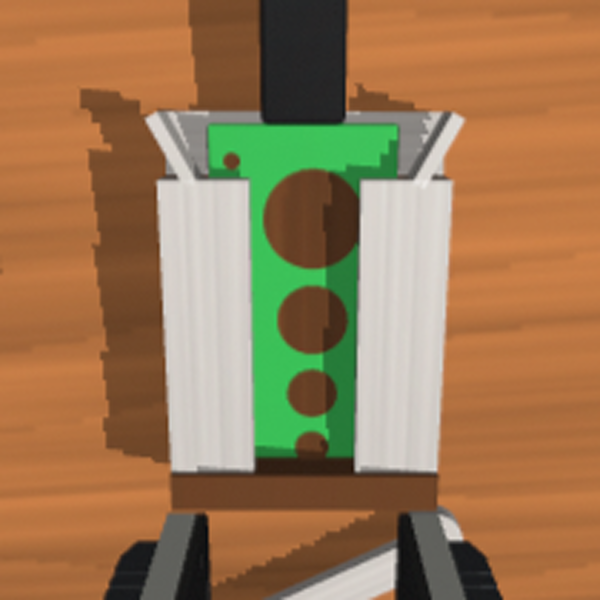

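The close-up shows the plate under both rails. Its front edge (row ~457) is at the stop, where the dark band is the stop's shaded face, and its rear is at -15 mm. The fingers are clear of everything, so I'm handing in.

```bash
python3 -c "
from workcell import bot
print(bot.job_done())"
```

```text
the job is handed in; nothing more can be done
None
```

The job is handed in at about 27 s on the clock: the file is in the tool tray, both brass offcuts are in the white scrap tray, and the template is home against the stop to within about 1 mm, as measured from the wrist camera. I made no moves at the bottle, jar or saw, though I didn't re-measure them afterwards.

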